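# Slide a fingertip along the hob's touch bar to full heat

## Task

Turn the portable hob up to full: put the closed fingertips lightly on the small green dot at the left end of its arc-shaped grey touch bar and slide them along the arc to the big red dot at the right end, so that they touch the green, yellow, orange and red dots in turn and the bare bar between each dot and the next. Finish while holding: the program ends with the fingertips still resting gently on the red dot, without letting go. Press only gently all the way, pick nothing up, and do not disturb the milk pan, the two tins or the lemon.

Things in the scene. Friction and masses are not known exactly. Their poses are not given: they have to be found in the camera images.
- hob: portable hob, fixed to the worktop: white casing, black glass top, 210 (x) x 240 (y) x 50 mm high; origin at the centre of its underside, on the worktop; x from its front (towards the robot) to its back, y to its left, z up. Centre of the cooking zone at x +30 mm, y 0.
- touch_bar: grey touch bar: flat arc 24 mm wide, 4 mm thick, bowed to the front, mean radius 115 mm about the cooking zone's centre, 60 deg to either side of straight front. Origin above the hob's origin (same axes) at the bar's flat top, 62 mm above the worktop. Sprung, stays level: pressed anywhere it sinks up to 6 mm to a hard stop (about 1 N to start, +0.6 N per mm), and rises again when let go.
- dot1: green dot, a smooth dome 10 mm across and 2 mm high on the touch bar's mean line, at +54 deg (left end) of the arc, 36 degrees (71 mm in a straight line) from the next; origin at the centre of its base, on the bar's flat top; it sinks with the bar. The smallest dot.
- dot2: yellow dot, a smooth dome 13 mm across and 2 mm high on the touch bar's mean line, at +18 deg of the arc, 36 degrees (71 mm in a straight line) from the next; origin at the centre of its base, on the bar's flat top; it sinks with the bar.
- dot3: orange dot, a smooth dome 16 mm across and 2 mm high on the touch bar's mean line, at -18 deg of the arc, 36 degrees (71 mm in a straight line) from the next; origin at the centre of its base, on the bar's flat top; it sinks with the bar.
- dot4: red dot, a smooth dome 19 mm across and 2 mm high on the touch bar's mean line, at -54 deg (right end) of the arc, 36 degrees (71 mm in a straight line) from the next; origin at the centre of its base, on the bar's flat top; it sinks with the bar. The largest dot.
- milk_pan: small steel milk pan standing on the cooking zone, 100 mm across and 52 mm high, black handle reaching 105 mm from its axis along its own +x at about 50 mm height, to the back right of the hob; origin at the centre of its underside. Loose; leave alone.
- dark_tin: dark round tin with a black lid, 69 mm across, 70 mm high, to the left of the hob; origin at the centre of its underside. Loose; leave alone.
- green_tin: green food tin, 57 mm across, 72 mm high, to the right of the hob; origin at the centre of its underside. Loose; leave alone.
- loose_lemon: yellow lemon 76 x 56 x 55 mm lying on the worktop, well to the right of the hob; origin under its centre. Loose; leave alone.

How it is judged:
On the way, in this order (a step that is already met when the one before it is completed fails the run):
1. the fingertips touch the green dot (contact force between the fingers and dot1 above 0.3 N), for 0.05 s.
2. the fingertips touch the bare bar between the green and the yellow dot (contact force between the fingers and touch_bar above 0.3 N and contact force between the fingers and dot1 below 0.05 N and contact force between the fingers and dot2 below 0.05 N and contact force between the fingers and dot3 below 0.05 N and contact force between the fingers and dot4 below 0.05 N), for 0.05 s.
3. the fingertips touch the yellow dot (contact force between the fingers and dot2 above 0.3 N), for 0.05 s.
4. the fingertips touch the bare bar between the yellow and the orange dot (all of step 2), for 0.05 s.
5. the fingertips touch the orange dot (contact force between the fingers and dot3 above 0.3 N), for 0.05 s.
6. the fingertips touch the bare bar between the orange and the red dot (all of step 4), for 0.05 s.
7. the fingertips touch the red dot (contact force between the fingers and dot4 above 0.3 N), for 0.05 s.
At the end, for the whole second after the job is handed in: The fingertips rest on the red dot with more than 0.4 N and press on the hob with less than 15 N in all, through the last second; pan, tins and lemon are within 15 mm of where they started (contact force between the fingers and dot4 above 0.4 N and contact force between the fingers and hob below 15 N and distance of each of milk_pan, dark_tin, green_tin, loose_lemon from where it was at the start of the episode below 0.015 m); the arm keeps its last pose, push and grip.
It fails at once if the fingers press on the hob or its touch bar with more than 20 N (contact force between the fingers and hob above 20 N).
It fails at once if the milk pan is pushed, lifted or carried more than 15 mm (distance of milk_pan from where it was at the start of the episode above 0.015 m).
It fails at once if the dark tin is pushed, lifted or carried more than 15 mm (distance of dark_tin from where it was at the start of the episode above 0.015 m).
It fails at once if the green tin is pushed, lifted or carried more than 15 mm (distance of green_tin from where it was at the start of the episode above 0.015 m).
It fails at once if the lemon is pushed, lifted or carried more than 15 mm (distance of loose_lemon from where it was at the start of the episode above 0.015 m).
It also fails if it takes over 38 s, if anything falls off the work surface, if the arm or the gripper's body presses on something with over 40 N, if the wrist force passes 120 N, or if a joint passes its speed limit or range.

## Robot

A 6-joint arm with a two-finger parallel gripper is mounted at the origin on a cart in front of the work surface, level with it; the furniture and walls round the work are solid. World frame = base frame: x ahead of the robot, y to its left, z up, the work surface at z = 0. Lengths are in m, angles in rad, forces in N, time in s.
With the tool pointing down it reaches from about 0.275 to 0.775 m from the base axis. Payload 14.6 kg.
Tool frame: the origin (TCP) lies at the very end of the fingers, on their centre line; the grasp point (between the pads) lies 19 mm behind it; z points along the fingers, y is the line along which they close (so a half turn about z gives the same grasp; the last joint's range is limited). The gripper opens to 85 mm and grips with 20 to 120 N. Pads are 22 mm wide; open, the fingers measure 114 mm over their backs; the gripper's body (76 mm by 85 mm) begins 54 mm behind the grasp point. The pads swing forward as they close: fully open they stand 13 mm farther back than shut.
Start: joints at [-1.492, 0.263, -0.048, 1.259, 0, 1.415], TCP at [0.122, -0.511, 0.231] pointing down, gripper open.
Joint ranges: [-2.65, 2.65], [-0.89, 1.7], [-1.18, 1.37], [-2.13, 2.11], [-1.35, 1.29], [-3.14, 3.14]. Speed limits (rad/s): [1.89, 1.89, 2.57, 2.79, 3.14, 3.14].

## Interface

Orientations are given as a 3x3 rotation matrix whose columns are the frame's x, y, z axes.
In Python, from station import * gives the robot as it stands. The module is installed in compiled form; this text tells all that it offers.
- The arm moves only by the tool jog_arm, never from a script. Its argument "targets" is a list of rows, each an object with "slide": the shift along the tool's x, y, z in mm, a list of three; "angular": the turn, a rotation vector about the tool's x, y, z in rad, a list of three; "grip": the finger opening in mm, from 0 to 85.4. In form: [{"slide": [tx, ty, tz], "angular": [rx, ry, rz], "grip": grip}, ...]. A call has 1 to 12 rows; each row shifts and turns the commanded pose from where the row before left it, along the tool's axes as they then stand; what a row does not reach is not made up. A row lasts 1/8 s, in which the tool goes at most 62.5 mm and 10.7 degrees, less where a joint would pass 70% of its speed; a pose out of reach is approached as far as the arm can. A call is refused whole if a number of a shift passes 62.5 or a number of a turn 0.188, either way. A call with a gripper value outside its range is refused whole. The fingers move at their own pace and stop on an object; "squeeze" is the grip in N (left out, the last holds). Time passes only in rows, so rows that do not move let the fingers close. It gives the time, the measured TCP pose, the force, the opening and the grip force at its end, in the units of the state.
- get_obs(): the state, without advancing time (a new reading comes with each control period).
- capture(name): name is "scene" or "top" or "wrist"; returns the picture (384x512x3 uint8, red, green, blue); there is no depth.
- camera_model(name): a dict with "K" (3x3 intrinsics, pixels), "extrinsics" (4x4, takes a point from camera to world coordinates). Camera axes: x right, y down, z forward; pixel columns grow to the right and rows downward; lengths in m; the calibration is good to about 2 mm. A picture is of the moment at which its call begins: read the wrist's pose just before it. camera_model takes no time and is no camera call; for the wrist camera it gives the pose at the moment of the call.
- finish_job(): hands the job in; it is judged then, once.
Trained networks look in the newest picture that a camera, given by its name, has taken for a name from the list of things; names that differ only in an ending like _2 or _b are one class to them, and where a whole thing is asked for, a point or a joint stands for the part that bears it (a point fixed in the world has none). Each returns a list of dicts, best first, with "conf" (0 to 1); they miss things now and then, are a little off and sometimes report something else, mostly with a low value. They report only what shows in the picture. A call takes as long as a camera call.
- find_in(camera, name): "centre" ([x, y, z] in m, in world coordinates, good to about 4 mm: the middle of the surface that is visible of it).
- tip_of(camera, name): "centre" ([x, y, z] in m, in world coordinates, good to about 4 mm: a listed point, or the origin of a listed thing).
The state is a dict: "time_s": time; "qpos": joint angles; "joint_velocities": joint speeds; "effort": joint torques, N m; "tool_pos": TCP position; "ee_rot": TCP orientation; "ft_force": force on the tool from outside, world axes, zero at the start; "wrist_torque": the same for the moment, N m; "finger_gap": finger opening in m; "grasp_force": force on a finger pad.
Only numpy, scipy, OpenCV 4.12 (cv2) and the standard library are available. Lean on these libraries where they do the work, as an engineer would, in place of code of your own. Each camera call takes 0.05 s, during which the arm holds its last target. There are 200 camera calls.

## Working session

There is one attempt and no reset: what is moved stays moved. The work goes in short steps, Python scripts to look and compute and a tool call to move; the robot and the scene stay as the last step left them, time stands still between calls to the robot, and variables do not carry over. Pictures are saved under pics/ and viewed, at most 10 in all, crops included, and the job is handed in when it is done.

Besides the shell and the picture viewer there is one more tool, called as name(argument=value, ...) on one line, values as JSON. jog_arm: Moves the arm, as the interface text tells. Its arguments: {"type":"object","properties":{"targets":{"type":"array","items":{"type":"object","properties":{"slide":{"type":"array","items":{"type":"number"}},"angular":{"type":"array","items":{"type":"number"}},"grip":{"type":"number"}}}},"squeeze":{"type":"number"}},"required":["targets"]}

```bash
mkdir -p pics; python3 - <<'E'
from station import *
import cv2
o=get_obs();print(o['time_s'],o['tool_pos'],o['ee_rot'],o['ft_force'],o['finger_gap'])
for c in ('top','scene'):
    cv2.imwrite(f'pics/{c}.png',capture(c)[:,:,::-1])
    for n in ('dot1','dot2','dot3','dot4','hob'):
        print(c,n,[(d['conf'],[round(float(v),4) for v in d['centre']]) for d in tip_of(c,n)[:2]])
print(camera_model('top'))
E
```

```text
0.0 [ 0.12159377 -0.51043636  0.23083689] [[ 9.72797171e-01  2.31658488e-01 -9.92796918e-05]
 [ 2.31658466e-01 -9.72796637e-01  1.02894305e-03]
 [ 1.41784440e-04 -1.02395187e-03 -9.99999466e-01]] [ 0.60122867  0.35627911 -0.15543619] 0.08548324080221496
top dot1 []
top dot2 []
top dot3 []
top dot4 []
top hob [(0.94, [0.488, 0.2912, 0.0021])]
scene dot1 [(0.75, [0.5601, -0.1334, 0.005]), (0.7, [0.2846, 0.3511, -0.0001])]
scene dot2 [(0.75, [0.5601, -0.1334, 0.005]), (0.7, [0.2846, 0.3511, -0.0001])]
scene dot3 [(0.75, [0.5601, -0.1334, 0.005]), (0.7, [0.2846, 0.3511, -0.0001])]
scene dot4 [(0.75, [0.5601, -0.1334, 0.005]), (0.7, [0.2846, 0.3511, -0.0001])]
scene hob [(0.92, [0.4859, 0.2956, -0.0008])]
{'K': array([[484.24915813,   0.        , 260.25570267],
       [  0.        , 484.24915813, 196.50247504],
       [  0.        ,   0.        ,   1.        ]]), 'extrinsics': array([[-0.0232485 , -0.98082947,  0.19347626,  0.25370524],
       [-0.99945042,  0.01822831, -0.0276874 ,  0.13640608],
       [ 0.02362987, -0.19401362, -0.9807142 ,  1.21411899],
       [ 0.        ,  0.        ,  0.        ,  1.        ]])}
```

View pics/top.png

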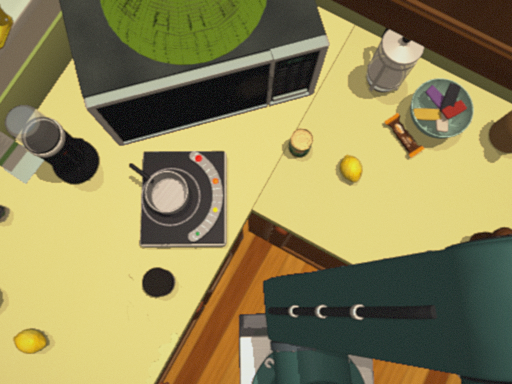

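The top view shows the hob near pixel (183,198). Red is at about (198,158), orange (215,181), yellow (215,211) and green (196,235), and the bar bows to the image right (world −y). I'll segment the dots and fit the hob's pose.

```bash
cat > h.py <<'E'
from station import *
import numpy as np, cv2
from scipy.optimize import least_squares
A=np.radians([54,18,-18,-54])
def model(p,a=A,R=.115):  # x,y,yaw of hob -> world xy at bar angles a
    a=np.asarray(a); l=np.stack([.03-R*np.cos(a),R*np.sin(a)],1)
    c,s=np.cos(p[2]),np.sin(p[2]); return l@np.array([[c,s],[-s,c]])+p[:2]
def proj(P,cm):
    T=np.linalg.inv(cm['extrinsics']); q=cm['K']@(T[:3,:3]@np.asarray(P).T+T[:3,3:]); return (q[:2]/q[2]).T
def ray(uv,cm,z):
    E=cm['extrinsics']; d=E[:3,:3]@np.linalg.inv(cm['K'])@[*uv,1]; return (E[:3,3]+d*(z-E[2,3])/d[2])[:2]
def fit(uv,cm,p0,z=.063):
    W=np.array([ray(u,cm,z) for u in uv])
    r=least_squares(lambda p:(model(p)-W).ravel(),p0); return r.x,np.abs(r.fun).max(),W
def blobs(im,box=None,amin=4):
    hsv=cv2.cvtColor(im,cv2.COLOR_RGB2HSV); out=[]
    for name,rs in dict(g=[(45,85)],y=[(22,34)],o=[(8,18)],r=[(0,6),(172,179)]).items():
        m=sum(cv2.inRange(hsv,(a,120,90),(b,255,255)) for a,b in rs)
        if box: k=np.zeros_like(m);k[box[1]:box[3],box[0]:box[2]]=1;m=m*k
        n,_,st,c=cv2.connectedComponentsWithStats(m)
        i=sorted(range(1,n),key=lambda i:-st[i,4])[:3]
        out.append([(c[j].round(1).tolist(),int(st[j,4])) for j in i if st[j,4]>=amin])
    return out
E
python3 - <<'E'
from h import *
im=cv2.imread('pics/top.png')[:,:,::-1].copy(); cm=camera_model('top')
b=blobs(im,(186,148,226,246));print(b)
cv2.imwrite('pics/topz.png',cv2.resize(im[100:310,120:330],None,fx=2.8,fy=2.8)[:,:,::-1])
try:
    print(fit([x[0][0] for x in b],cm,[.49,.29,1.57]))
except Exception as e: print(e)
for c in ('top','scene'):
  capture(c)
  for n in ('milk_pan','dark_tin','green_tin'):print(n,[d['centre'].round(3) if hasattr(d['centre'],'round') else d['centre'] for d in tip_of(c,n)[:1]])
print(get_obs()['time_s'])
E
```

```text
[[([197.0, 233.2], 4)], [([214.8, 209.2], 20)], [([214.8, 180.6], 30)], [([198.1, 158.0], 41)]]
(array([0.48778279, 0.29310931, 1.55966595]), np.float64(0.0004352757836739718), array([[0.39456387, 0.2565884 ],
       [0.45169866, 0.21400884],
       [0.52230465, 0.21365039],
       [0.57996026, 0.25427048]]))
milk_pan [[0.4916, 0.3181, 0.053]]
dark_tin [[0.2873, 0.3485, 0.0003]]
green_tin [[0.6265, 0.0019, 0.001]]
milk_pan [[0.4896, 0.3239, 0.0519]]
dark_tin [[0.2821, 0.3498, -0.0032]]
green_tin [[0.6282, -0.003, -0.0017]]
1.0
```

View pics/topz.png

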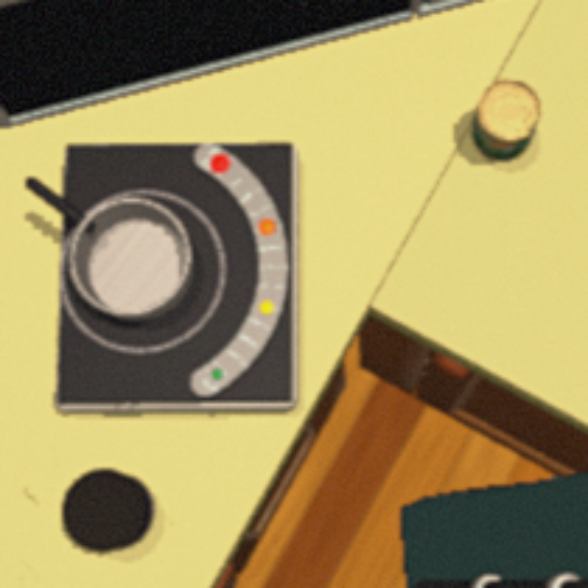

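View pics/scene.png

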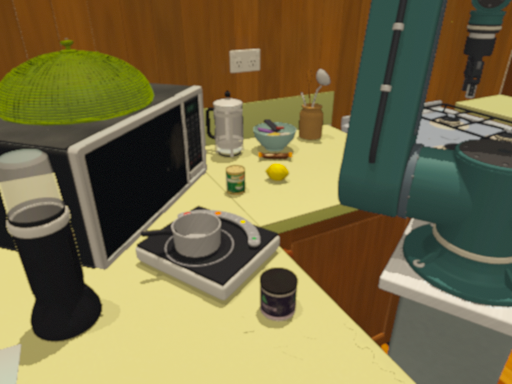

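The zoomed top view confirms the four dots and the pan clear of the bar. The scene view shows the microwave well behind the hob. The fit gives hob (0.4878, 0.2931) with yaw 1.560 and a 0.4 mm residual. Next I close the fingers and turn the tool so that tool x = world y and tool y = world x.

jog_arm(targets=[{"slide": [0, 0, 0], "angular": [0, 0, -0.167], "grip": 0}, {"slide": [0, 0, 0], "angular": [0, 0, -0.167], "grip": 0}, {"slide": [0, 0, 0], "angular": [0, 0, -0.167], "grip": 0}, {"slide": [0, 0, 0], "angular": [0, 0, -0.167], "grip": 0}, {"slide": [0, 0, 0], "angular": [0, 0, -0.167], "grip": 0}, {"slide": [0, 0, 0], "angular": [0, 0, -0.167], "grip": 0}, {"slide": [0, 0, 0], "angular": [0, 0, -0.167], "grip": 0}, {"slide": [0, 0, 0], "angular": [0, 0, -0.167], "grip": 0}, {"slide": [20, 20, 0], "angular": [0, 0, 0], "grip": 0}, {"slide": [28, 28, 0], "angular": [0, 0, 0], "grip": 0}, {"slide": [28, 28, 0], "angular": [0, 0, 0], "grip": 0}, {"slide": [28, 28, 0], "angular": [0, 0, 0], "grip": 0}], squeeze=20)

```text
time_s: 2.5
tool_pos: [0.2265, -0.4059, 0.2313]
ee_rot: [[0.001, 1.0, 0.0], [1.0, -0.001, -0.0], [-0.0, 0.0, -1.0]]
ft_force: [-0.3, -0.7, 1.6]
finger_gap: 0.0003
grasp_force: 0.0
```

jog_arm(targets=[{"slide": [34, 32, 0], "angular": [0, 0, 0], "grip": 0}, {"slide": [34, 32, 0], "angular": [0, 0, 0], "grip": 0}, {"slide": [34, 32, 0], "angular": [0, 0, 0], "grip": 0}, {"slide": [34, 32, 0], "angular": [0, 0, 0], "grip": 0}, {"slide": [34, 32, 0], "angular": [0, 0, 0], "grip": 0}, {"slide": [40, 10, 0], "angular": [0, 0, 0], "grip": 0}, {"slide": [40, 0, 0], "angular": [0, 0, 0], "grip": 0}, {"slide": [40, 0, 0], "angular": [0, 0, 0], "grip": 0}, {"slide": [40, 0, 0], "angular": [0, 0, 0], "grip": 0}, {"slide": [40, 0, 0], "angular": [0, 0, 0], "grip": 0}, {"slide": [40, 0, 0], "angular": [0, 0, 0], "grip": 0}, {"slide": [40, 0, 0], "angular": [0, 0, 0], "grip": 0}])

```text
time_s: 4.0
tool_pos: [0.3961, 0.0443, 0.2314]
ee_rot: [[0.001, 1.0, 0.001], [1.0, -0.001, -0.0], [-0.0, 0.001, -1.0]]
ft_force: [0.4, -0.4, 0.1]
finger_gap: 0.0001
grasp_force: 0.0
```

```bash
python3 - <<'E'
from h import *
print(get_obs()['tool_pos'],get_obs()['ft_force'])
cm=camera_model('wrist');im=capture('wrist');cv2.imwrite('pics/w1.png',im[:,:,::-1])
print(proj(np.c_[model([.4878,.2931,1.5597]),[.063]*4],cm).round(1))
print(blobs(im,amin=20))
E
```

```text
[0.39606535 0.04428583 0.2314233 ] [ 0.42555484 -0.40066426  0.12906347]
[[259.6 -66.8]
 [323.3  -9.5]
 [402.4  -8.5]
 [476.9 -64.2]]
[[], [([384.9, 288.3], 1224)], [([135.6, 151.3], 40139), ([277.7, 147.4], 136), ([439.3, 206.7], 92)], []]
```

View pics/w1.png

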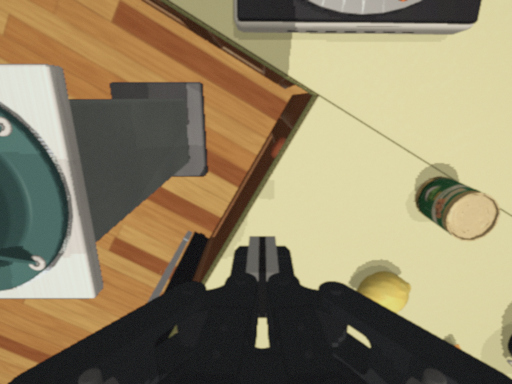

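The wrist view shows the hob front edge at the top, rows 0–30, with the tin and lemon to the right and the fingertips at (263,240). I move closer for a second measurement.

jog_arm(targets=[{"slide": [40, 10, 0], "angular": [0, 0, 0], "grip": 0}, {"slide": [40, 10, 0], "angular": [0, 0, 0], "grip": 0}, {"slide": [30, 0, 0], "angular": [0, 0, 0], "grip": 0}, {"slide": [0, 0, 0], "angular": [0, 0, 0], "grip": 0}])

```text
time_s: 4.55
tool_pos: [0.4162, 0.1544, 0.2312]
ee_rot: [[-0.002, 1.0, -0.0], [1.0, 0.002, 0.0], [0.0, -0.0, -1.0]]
ft_force: [-0.9, 0.2, 0.2]
finger_gap: 0.0
grasp_force: 0.0
```

```bash
python3 - <<'E'
from h import *
print(get_obs()['tool_pos'],get_obs()['ft_force'])
cm=camera_model('wrist');im=capture('wrist');cv2.imwrite('pics/w2.png',im[:,:,::-1])
P=proj(np.c_[model([.4878,.2931,1.5597]),[.063]*4],cm);print(P.round(1))
uv=[]
for i,p in enumerate(P):
    x,y=p.astype(int); b=blobs(im,(max(x-25,0),max(y-25,0),x+25,y+25),10)[i];print(b); uv.append(b[0][0])
r=fit(uv,cm,[.4878,.2931,1.56]);print(r); print(model(r[0]))
E
```

```text
[0.41616873 0.15435498 0.23116223] [-0.92368442  0.20997283  0.23078991]
[[239.5  71.7]
 [297.  117.1]
 [367.5 118. ]
 [432.   74.4]]
[([240.7, 71.4], 49)]
[([298.2, 116.6], 109)]
[([368.6, 117.7], 161)]
[([433.3, 74.1], 280)]
(array([0.48898591, 0.29344336, 1.55921233]), np.float64(0.00014131229849545512), array([[0.39550826, 0.25682391],
       [0.45257197, 0.21463015],
       [0.52355549, 0.21368193],
       [0.58159811, 0.25471954]]))
[[0.39551971 0.25692829]
 [0.45253193 0.21448884]
 [0.52360107 0.21366553]
 [0.58158113 0.25477286]]
```

View pics/w2.png

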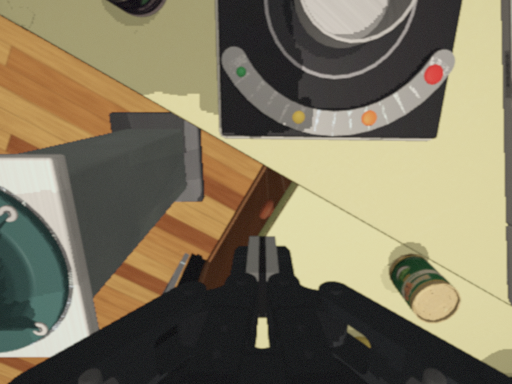

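The wrist picture shows green (241,71), yellow (298,117), orange (369,118) and red (433,74), clear of the fingers at (263,240). It agrees with the top fit to about 1 mm: dot1 is at (0.3955, 0.2569). I go above it and down.

jog_arm(targets=[{"slide": [34, -7, 0], "angular": [0, 0, 0], "grip": 0}, {"slide": [34, -7, 0], "angular": [0, 0, 0], "grip": 0}, {"slide": [34, -7, 0], "angular": [0, 0, 0], "grip": 0}, {"slide": [0, 0, 40], "angular": [0, 0, 0], "grip": 0}, {"slide": [0, 0, 40], "angular": [0, 0, 0], "grip": 0}, {"slide": [0, 0, 40], "angular": [0, 0, 0], "grip": 0}, {"slide": [0, 0, 26], "angular": [0, 0, 0], "grip": 0}, {"slide": [0, 0, 10], "angular": [0, 0, 0], "grip": 0}, {"slide": [0, 0, 0], "angular": [0, 0, 0], "grip": 0}, {"slide": [0, 0, 0], "angular": [0, 0, 0], "grip": 0}])

```text
time_s: 5.85
tool_pos: [0.3961, 0.2551, 0.0763]
ee_rot: [[0.001, 1.0, 0.001], [1.0, -0.001, 0.001], [0.001, 0.001, -1.0]]
ft_force: [-0.6, -0.2, 0.6]
finger_gap: -0.0001
grasp_force: 0.0
```

```bash
python3 - <<'E'
from h import *
o=get_obs();print(o['tool_pos'],o['ft_force'],o['ee_rot'].round(4))
p=[.489,.2934,1.5592]
cv2.imwrite('pics/w3.png',capture('wrist')[:,:,::-1])
a=np.radians(np.arange(54,-55,-3)); W=model(p,a)
d=np.diff(W,axis=0)*1e3; print('slides tool x,y per 3deg'); print(np.c_[np.degrees(a[1:]),d[:,1],d[:,0],W[1:]*1e3].round(1))
E
```

```text
[0.3960902  0.25505122 0.07626319] [-0.57248024 -0.1978552   0.55733103] [[ 1.3e-03  1.0e+00  1.4e-03]
 [ 1.0e+00 -1.3e-03  6.0e-04]
 [ 6.0e-04  1.4e-03 -1.0e+00]]
slides tool x,y per 3deg
[[ 5.100e+01 -4.800e+00  3.600e+00  3.991e+02  2.521e+02]
 [ 4.800e+01 -4.600e+00  3.900e+00  4.030e+02  2.474e+02]
 [ 4.500e+01 -4.400e+00  4.100e+00  4.071e+02  2.430e+02]
 [ 4.200e+01 -4.200e+00  4.300e+00  4.114e+02  2.388e+02]
 [ 3.900e+01 -4.000e+00  4.500e+00  4.159e+02  2.349e+02]
 [ 3.600e+01 -3.700e+00  4.700e+00  4.207e+02  2.312e+02]
 [ 3.300e+01 -3.500e+00  4.900e+00  4.256e+02  2.277e+02]
 [ 3.000e+01 -3.200e+00  5.100e+00  4.307e+02  2.245e+02]
 [ 2.700e+01 -2.900e+00  5.300e+00  4.360e+02  2.215e+02]
 [ 2.400e+01 -2.700e+00  5.400e+00  4.414e+02  2.189e+02]
 [ 2.100e+01 -2.400e+00  5.500e+00  4.469e+02  2.165e+02]
 [ 1.800e+01 -2.100e+00  5.700e+00  4.525e+02  2.144e+02]
 [ 1.500e+01 -1.800e+00  5.800e+00  4.583e+02  2.127e+02]
 [ 1.200e+01 -1.500e+00  5.800e+00  4.641e+02  2.112e+02]
 [ 9.000e+00 -1.200e+00  5.900e+00  4.700e+02  2.100e+02]
 [ 6.000e+00 -9.000e-01  6.000e+00  4.760
[... 477 characters left out ...]
02]
 [-2.100e+01  1.900e+00  5.700e+00  5.293e+02  2.156e+02]
 [-2.400e+01  2.200e+00  5.600e+00  5.349e+02  2.178e+02]
 [-2.700e+01  2.500e+00  5.500e+00  5.404e+02  2.203e+02]
 [-3.000e+01  2.800e+00  5.300e+00  5.457e+02  2.231e+02]
 [-3.300e+01  3.100e+00  5.200e+00  5.509e+02  2.262e+02]
 [-3.600e+01  3.400e+00  5.000e+00  5.559e+02  2.296e+02]
 [-3.900e+01  3.600e+00  4.800e+00  5.607e+02  2.332e+02]
 [-4.200e+01  3.900e+00  4.600e+00  5.653e+02  2.370e+02]
 [-4.500e+01  4.100e+00  4.400e+00  5.697e+02  2.411e+02]
 [-4.800e+01  4.300e+00  4.200e+00  5.739e+02  2.455e+02]
 [-5.100e+01  4.500e+00  4.000e+00  5.779e+02  2.500e+02]
 [-5.400e+01  4.700e+00  3.700e+00  5.816e+02  2.547e+02]]
```

View pics/w3.png

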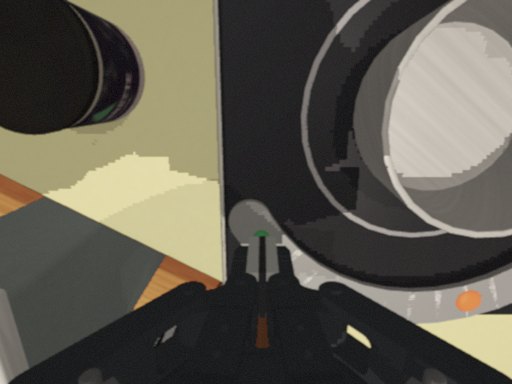

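The fingertips sit right over the green dot, visible at (262,233), and the dark tin at (60,65) is clear. I lower gently.

jog_arm(targets=[{"slide": [1.5, 0, 6], "angular": [0, 0, 0], "grip": 0}, {"slide": [0, 0, 3], "angular": [0, 0, 0], "grip": 0}, {"slide": [0, 0, 2], "angular": [0, 0, 0], "grip": 0}, {"slide": [0, 0, 1.5], "angular": [0, 0, 0], "grip": 0}, {"slide": [0, 0, 1], "angular": [0, 0, 0], "grip": 0}, {"slide": [0, 0, 0], "angular": [0, 0, 0], "grip": 0}, {"slide": [0, 0, 0], "angular": [0, 0, 0], "grip": 0}])

```text
time_s: 6.78
tool_pos: [0.3954, 0.2565, 0.0618]
ee_rot: [[0.001, 1.0, -0.0], [1.0, -0.001, 0.0], [0.0, -0.0, -1.0]]
ft_force: [-1.0, -0.3, 2.4]
finger_gap: 0.0002
grasp_force: 1.1
```

```bash
python3 - <<'E'
from h import *
for i in range(6):
    o=get_obs();print(o['time_s'],o['tool_pos'].round(4),o['ft_force'].round(2)); capture('wrist')
E
```

```text
6.775 [0.3954 0.2565 0.0618] [-1.02 -0.34  2.37]
6.825 [0.3954 0.2565 0.0618] [-1.43 -0.35  1.33]
6.875 [0.3954 0.2565 0.0618] [-0.75  0.04  1.95]
6.925 [0.3954 0.2565 0.0618] [-1.23 -0.78  1.84]
6.975 [0.3954 0.2565 0.0618] [-0.8   0.93  1.82]
7.025 [0.3954 0.2565 0.0618] [-1.78  0.87  1.83]
```

Contact is about 2 N at z 0.0618, on the green dot as expected. I slide along the arc at 3° per row, sinking 1.8 mm more so the fingers stay on the bare bar.

jog_arm(targets=[{"slide": [-4.8, 3.6, 0.9], "angular": [0, 0, 0], "grip": 0}, {"slide": [-4.6, 3.9, 0.9], "angular": [0, 0, 0], "grip": 0}, {"slide": [-4.4, 4.1, 0], "angular": [0, 0, 0], "grip": 0}, {"slide": [-4.2, 4.3, 0], "angular": [0, 0, 0], "grip": 0}, {"slide": [-4.0, 4.5, 0], "angular": [0, 0, 0], "grip": 0}, {"slide": [-3.7, 4.7, 0], "angular": [0, 0, 0], "grip": 0}, {"slide": [0, 0, 0], "angular": [0, 0, 0], "grip": 0}])

```text
time_s: 7.95
tool_pos: [0.4211, 0.2304, 0.06]
ee_rot: [[0.002, 1.0, 0.001], [1.0, -0.002, -0.0], [-0.0, 0.001, -1.0]]
ft_force: [1.5, -1.9, 2.7]
finger_gap: 0.0003
grasp_force: 1.1
```

On the bare bar at about 2.7 N. On to yellow.

jog_arm(targets=[{"slide": [-3.0, 4.9, 0], "angular": [0, 0, 0], "grip": 0}, {"slide": [-3.1, 5.0, 0], "angular": [0, 0, 0], "grip": 0}, {"slide": [-2.9, 5.2, 0], "angular": [0, 0, 0], "grip": 0}, {"slide": [-2.7, 5.3, 0], "angular": [0, 0, 0], "grip": 0}, {"slide": [-2.4, 5.5, 0], "angular": [0, 0, 0], "grip": 0}, {"slide": [-2.1, 5.6, 0], "angular": [0, 0, 0], "grip": 0}, {"slide": [0, 0, 0], "angular": [0, 0, 0], "grip": 0}])

```text
time_s: 8.82
tool_pos: [0.4529, 0.2143, 0.0601]
ee_rot: [[0.001, 1.0, 0.001], [1.0, -0.001, -0.0], [-0.0, 0.001, -1.0]]
ft_force: [1.5, -1.5, 2.6]
finger_gap: -0.0
grasp_force: 1.6
```

```bash
python3 - <<'E'
from h import *
f=[]
for i in range(8):
    im=capture('wrist'); f.append(get_obs()['ft_force'])
print(np.mean(f,0).round(2),np.std(f,0).round(2)); cv2.imwrite('pics/w4.png',im[:,:,::-1])
E
```

```text
[ 2.16 -0.57  2.94] [0.44 0.68 0.51]
```

View pics/w4.png

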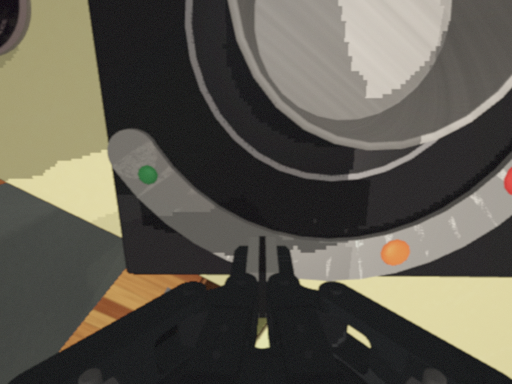

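The fingertips at (263,245) cover the yellow dot; green is uncovered at (147,174) and orange lies ahead at (395,252). The 2.9 N fits being on the dot. Continuing to orange.

jog_arm(targets=[{"slide": [-1.8, 5.7, 0], "angular": [0, 0, 0], "grip": 0}, {"slide": [-1.5, 5.8, 0], "angular": [0, 0, 0], "grip": 0}, {"slide": [-1.2, 5.9, 0], "angular": [0, 0, 0], "grip": 0}, {"slide": [-0.9, 6.0, 0], "angular": [0, 0, 0], "grip": 0}, {"slide": [-0.5, 6.0, 0], "angular": [0, 0, 0], "grip": 0}, {"slide": [-0.2, 6.0, 0], "angular": [0, 0, 0], "grip": 0}, {"slide": [0, 0, 0], "angular": [0, 0, 0], "grip": 0}, {"slide": [0, 0, 0], "angular": [0, 0, 0], "grip": 0}])

```text
time_s: 10.22
tool_pos: [0.4878, 0.2085, 0.0601]
ee_rot: [[0.001, 1.0, 0.001], [1.0, -0.001, 0.0], [0.0, 0.001, -1.0]]
ft_force: [2.2, -0.8, 1.9]
finger_gap: 0.0002
grasp_force: 1.0
```

jog_arm(targets=[{"slide": [0.1, 6.0, 0], "angular": [0, 0, 0], "grip": 0}, {"slide": [0.4, 6.0, 0], "angular": [0, 0, 0], "grip": 0}, {"slide": [0.7, 6.0, 0], "angular": [0, 0, 0], "grip": 0}, {"slide": [1.0, 5.9, 0], "angular": [0, 0, 0], "grip": 0}, {"slide": [1.3, 5.9, 0], "angular": [0, 0, 0], "grip": 0}, {"slide": [1.6, 5.8, 0], "angular": [0, 0, 0], "grip": 0}, {"slide": [0, 0, 0], "angular": [0, 0, 0], "grip": 0}, {"slide": [0, 0, 0], "angular": [0, 0, 0], "grip": 0}])

```text
time_s: 11.22
tool_pos: [0.5237, 0.2136, 0.0603]
ee_rot: [[0.001, 1.0, 0.002], [1.0, -0.001, 0.0], [0.0, 0.002, -1.0]]
ft_force: [2.6, 1.3, 2.4]
finger_gap: 0.0005
grasp_force: 1.6
```

The poses track the arc: on bare bar at mid-arc, now on orange. Continuing to red.

jog_arm(targets=[{"slide": [1.9, 5.7, 0.3], "angular": [0, 0, 0], "grip": 0}, {"slide": [2.2, 5.6, 0], "angular": [0, 0, 0], "grip": 0}, {"slide": [2.5, 5.5, 0], "angular": [0, 0, 0], "grip": 0}, {"slide": [2.8, 5.3, 0], "angular": [0, 0, 0], "grip": 0}, {"slide": [3.1, 5.2, 0], "angular": [0, 0, 0], "grip": 0}, {"slide": [3.4, 5.0, 0], "angular": [0, 0, 0], "grip": 0}, {"slide": [0, 0, 0], "angular": [0, 0, 0], "grip": 0}, {"slide": [0, 0, 0], "angular": [0, 0, 0], "grip": 0}])

```text
time_s: 12.22
tool_pos: [0.5557, 0.2295, 0.0598]
ee_rot: [[0.001, 1.0, 0.001], [1.0, -0.001, 0.0], [0.0, 0.001, -1.0]]
ft_force: [1.1, 0.9, 2.5]
finger_gap: 0.0
grasp_force: 1.1
```

jog_arm(targets=[{"slide": [3.6, 4.8, 0], "angular": [0, 0, 0], "grip": 0}, {"slide": [3.9, 4.6, 0], "angular": [0, 0, 0], "grip": 0}, {"slide": [4.1, 4.4, 0], "angular": [0, 0, 0], "grip": 0}, {"slide": [4.3, 4.2, 0], "angular": [0, 0, 0], "grip": 0}, {"slide": [4.5, 4.0, 0], "angular": [0, 0, 0], "grip": 0}, {"slide": [4.7, 3.7, 0], "angular": [0, 0, 0], "grip": 0}, {"slide": [0, 0, 0], "angular": [0, 0, 0], "grip": 0}, {"slide": [0, 0, 0], "angular": [0, 0, 0], "grip": 0}])

```text
time_s: 13.22
tool_pos: [0.5815, 0.2548, 0.0599]
ee_rot: [[0.001, 1.0, 0.001], [1.0, -0.001, 0.001], [0.001, 0.001, -1.0]]
ft_force: [0.8, 1.8, 4.1]
finger_gap: 0.0002
grasp_force: 1.6
```

```bash
python3 - <<'E'
from h import *
f=[]
for i in range(6):
    im=capture('wrist'); f.append(get_obs()['ft_force'])
print(get_obs()['tool_pos'],np.mean(f,0).round(2)); cv2.imwrite('pics/w5.png',im[:,:,::-1])
E
```

```text
[0.58108337 0.25442437 0.05979994] [1.3  2.08 3.23]
```

View pics/w5.png

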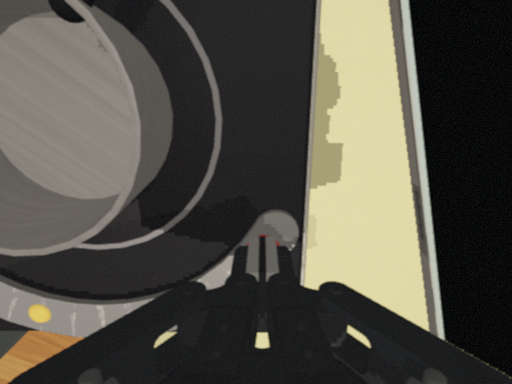

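The fingertips at (263,238) rest on the red dot, which just shows around them, with about 3.2 N. The pan is undisturbed. Handing in.

```bash
python3 -c "
from station import *
print(finish_job())"
```

```text
the job is handed in; nothing more can be done
None
```

I handed the job in with the fingertips resting on the red dot at about 3 N, after sliding over green, yellow, orange and red and the bare bar between them; the pan, tins and lemon were not touched as far as I could see, and no verdict came back.

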